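# Tuck the ticket board's flap under its lip

## Task

Close the order-ticket board with a fingertip: fold the sprung metal flap over until it lies flat on the ticket pad, keep it pressed down, and push its thumb rib towards the lip until the panel is fully home beneath the lip, so that it stays shut when you let go. Only touch and push, gently: do not grip, lift or shift the board, and leave the cup, timer and scale beside it alone.

Things in the scene. Friction and masses are not known exactly. Their poses are not given: they have to be found in the camera images.
- board: Ticket board: dark wooden board 190 x 120 mm, top 12 mm above the worktop, with a ticket pad fixed on it (100 x 76 mm, top 23 mm above the worktop). About 1.6 kg, loose on rubber feet, begins to slide at roughly 10 N. Origin: centre of its underside; +x runs lengthwise from hinge to lip, +z up.
- hinge_mid (a point): Middle of the flap's hinge axis, at board x = -80 mm, y = 0, 25.5 mm above the worktop. The axis lies along board y.
- lip_edge (a point): Middle of the lip's front edge, on its underside (board x = 54 mm, y = 0, 31.5 mm above the worktop). The rigid steel lip, 64 mm wide, overhangs towards the hinge from an upright at board x = 74 to 80 mm; its top is 36 mm above the worktop. Things slip beneath it from the hinge side only.
- flap (a joint): Flap angle, rad: 0 = flat over the pad, 1.57 = upright; starts at 1.0 to 1.7. Hinge spring and friction hold it there; pressed flat and let go untucked, it springs up again. About 0.14 N m closes it. It is a steel leaf 44 mm wide, ending 30 mm from the hinge axis, that carries the sliding panel.
- tongue (a joint): How far the panel has slid out along the leaf, away from the hinge, m: 0 = drawn in, 0.020 = stop; starts at 0 to 0.003, friction about 2.5 N. Aluminium panel 44 mm wide, 3 mm thick. Flap flat: it lies 24 to 27 mm above the worktop, 4.5 mm under the lip's underside; at the stop it reaches 14 mm beneath the lip. Slid out over 6 mm before it is flat, it lands on top of the lip.
- rib_foot (a point): Foot of the thumb rib (bar 38 mm wide, 6 thick, 9 high, across the panel's outer face), middle of its side facing the hinge: 84 mm from the hinge axis when drawn in. Its x axis points along the panel away from the hinge, z out of the outer face (up when closed). Between leaf and rib the panel is plain for 54 mm: room for a fingertip to press down and push the rib.
- free_edge (a point): Middle of the panel's free edge, which goes beneath the lip: 128 mm from the hinge axis when drawn in, so it passes 6 mm clear of the lip as the flap folds. Same axes as rib_foot. A fingertip dragged back over the pressed panel draws it in again: lift off straight up.
- steel_cup: Bystander: steel cup 76 mm wide, 88 mm high, at the far side of the board. Origin: centre of its underside.
- timer: Bystander: white kitchen timer 62 x 68 x 21 mm, at the near side of the board. Origin: centre of its underside.
- scale_2: Bystander: black bar scale 155 x 175 x 32 mm to the right of the board. Origin: centre of its underside.

How it is judged:
On the way, in this order (a step that is already met when the one before it is completed fails the run):
1. the flap is folded down flat with its panel still short of the lip (value of joint flap below 0.07 rad and value of joint tongue below 0.01 m), for 0.05 s.
2. the panel's edge is slid beneath the lip (value of joint flap below 0.07 rad and value of joint tongue above 0.013 m), for 0.1 s.
At the end, for the whole second after the job is handed in: The flap lies shut (under 0.07 rad) with nothing touching it, the panel slid out more than 13 of its 20 mm so that its free edge is at least 6 mm beneath the lip, and the board still stands flat, at rest, within 20 mm of where it was (all of step 2 and x of free_edge in the frame of lip_edge above 0.006 m and z of free_edge in the frame of lip_edge below 0 m and linear speed of board below 0.01 m/s and distance of board from where it was at the start of the episode below 0.02 m and angle between board's own z axis and vertical below 0.05 rad).
It fails at once if the board is lifted, tipped or shoved more than 20 mm (distance of board from where it was at the start of the episode above 0.02 m or height (world z) of board above 0.008 m or angle between board's own z axis and vertical above 0.1 rad).
It fails at once if the board or its flap is gripped or pressed with more than 35 N (contact force between the fingers and board above 35 N).
It fails at once if the cup, the timer or the scale is disturbed (moved more than 20 mm) (distance of any of steel_cup, timer, scale_2 from where it was at the start of the episode above 0.02 m).
It also fails if it takes over 43 s, if anything falls off the work surface, if the arm or the gripper's body presses on something with over 40 N, if the wrist force passes 120 N, or if a joint passes its speed limit or range.

## Robot

A 7-joint arm with a two-finger parallel gripper is mounted at the origin on a cart in front of the work surface, level with it; the furniture and walls round the work are solid. World frame = base frame: x ahead of the robot, y to its left, z up, the work surface at z = 0. Lengths are in m, angles in rad, forces in N, time in s.
With the tool pointing down it reaches from about 0.4 to 0.925 m from the base axis. Payload 5.6 kg.
Tool frame: the origin (TCP) lies on the centre line of the jaws, within the pads' length; the fingertips stand 22 mm ahead of it and the grasp point (between the pads) lies 3 mm ahead of it; z points along the fingers, y is the line along which they close (so a half turn about z gives the same grasp; the last joint's range is limited). The gripper opens to 85 mm and grips with 20 to 120 N. Pads are 22 mm wide; open, the fingers measure 114 mm over their backs; the gripper's body (76 mm by 85 mm) begins 54 mm behind the grasp point. The pads swing forward as they close: fully open they stand 13 mm farther back than shut.
Start: joints at [1.228, 0.468, -0.012, 1.603, 0.006, 1.071, -0.056], TCP at [0.192, -0.621, 0.253] pointing down, gripper open.
Joint ranges: [-2.53, 2.53], [-0.31, 2.02], [-1.57, 1.55], [0.28, 2.44], [-1.29, 4.43], [0.15, 1.84], [-2.92, 2.92]. Speed limits (rad/s): [2.57, 2.57, 3.14, 3.14, 3.14, 3.14, 3.14].

## Interface

Orientations are given as a unit quaternion [x, y, z, w].
In Python, from cell import * gives the robot as it stands.
- The arm moves only by the tool step_arm, never from a script. Its argument "series" is text: rows parted by semicolons, each of 5 numbers parted by spaces: the closure, from -1 (fully open) to 1 (shut), so that 0 is half open, then the shift along the tool's x, y, z as a fraction of full scale, then the turn about the tool's z as a fraction of full scale. A call has exactly 10 rows; each row is the pose to reach, as a shift and turn from the pose commanded when the call began, along the tool's axes at that moment; what a row does not reach only later rows make up. Full scale, the value 1, is 0.3 m for a shift and 0.5 rad for a turn. A row lasts 1/8 s, in which the tool goes at most 62.5 mm and 10.7 degrees, less where a joint would pass 70% of its speed; a pose out of reach is approached as far as the arm can. A call with a number of a shift or a turn outside -1 to 1 is refused whole. A call with a gripper value outside its range is refused whole. The fingers move at their own pace and stop on an object; "newtons" is the grip in N (left out, the last holds). Time passes only in rows, so rows that repeat a pose let the fingers close, or fill a call up. It gives the time, the measured TCP pose, the force, the opening and the grip force at its end, in the units of the state.
- state(): the state, without advancing time (a new reading comes with each control period).
- grab_frame(name): name is "scene" or "side" or "wrist"; returns the picture (384x512x3 uint8, red, green, blue); there is no depth.
- get_calibration(name): a dict with "fx", "fy", "cx", "cy" (pixels), "k1" (the pictures are not rectified: a ray, as slopes to the right and down, at radius r is drawn at 1 + k1 r^2 times it, then the intrinsics apply), "R" (3x3) and "t" (3): a world point X has camera coordinates R X + t; the wrist camera has in their place "mount" (4x4, takes a point from camera to tool coordinates, whose origin is the TCP and whose axes are the flange's). Camera axes: x right, y down, z forward; pixel columns grow to the right and rows downward; lengths in m; the calibration is good to about 2 mm. A picture is of the moment at which its call begins: read the wrist's pose just before it. get_calibration takes no time and is no camera call.
- job_done(): hands the job in; it is judged then, once.
Trained networks look in the newest picture that a camera, given by its name, has taken for a name from the list of things; names that differ only in an ending like _2 or _b are one class to them, and where a whole thing is asked for, a point or a joint stands for the part that bears it (a point fixed in the world has none). Each returns a list of dicts, best first, with "p" (0 to 1); they miss things now and then, are a little off and sometimes report something else, mostly with a low value. They report only what shows in the picture. A call takes as long as a camera call.
- recognise(label, camera): "rect" ([left, top, width, height] in pixels, round what is visible of it).
- mark_of(label, camera): "position" ([row, column] in pixels: a listed point, or the origin of a listed thing).
The state is a dict: "time_s": time; "joint_positions": joint angles; "qd": joint speeds; "joint_efforts": joint torques, N m; "ee_pos": TCP position; "ee_rot": TCP orientation; "ft_force": force on the tool from outside, world axes, zero at the start; "moment": the same for the moment, N m; "width": opening from 0.0 (shut) to 1.0 (fully open); "grasp_force": force on a finger pad.
Only numpy, scipy, OpenCV 4.12 (cv2) and the standard library are available. Lean on these libraries where they do the work, as an engineer would, in place of code of your own. Each camera call takes 0.05 s, during which the arm holds its last target. There are 200 camera calls.

## Working session

There is one attempt and no reset: what is moved stays moved. The work goes in short steps, Python scripts to look and compute and a tool call to move; the robot and the scene stay as the last step left them, time stands still between calls to the robot, and variables do not carry over. Pictures are saved under pics/ and viewed, at most 10 in all, crops included, and the job is handed in when it is done.

Besides the shell and the picture viewer there is one more tool, called after ">>>" as name(argument=value, ...), one argument or row to a line, values as JSON. step_arm: Moves the arm, as the interface text tells. Its arguments: {"type":"object","properties":{"series":{"type":"string"},"newtons":{"type":"number"}},"required":["series"]}

```bash
mkdir -p pics
cat > h.py <<'E'
import numpy as np, cv2
from cell import *
from scipy.spatial.transform import Rotation as Rn
def cam(name, s=None):
    c=get_calibration(name)
    if name=="wrist":
        s=s or state(); M=np.eye(4); M[:3,:3]=Rn.from_quat(s["ee_rot"]).as_matrix(); M[:3,3]=s["ee_pos"]
        W=M@np.array(c["mount"]); R=W[:3,:3].T; t=-R@W[:3,3]
    else: R=np.array(c["R"]); t=np.array(c["t"])
    return c,R,t
def ray(C,row,col):
    c,R,t=C; d=np.array([(col-c["cx"])/c["fx"],(row-c["cy"])/c["fy"]]); u=d.copy()
    for _ in range(20): u=d/(1+c["k1"]*(u@u))
    return -R.T@t, R.T@np.array([u[0],u[1],1.])
def onz(C,row,col,z):
    o,d=ray(C,row,col); return o+d*(z-o[2])/d[2]
def proj(C,X):
    c,R,t=C; p=R@np.array(X)+t; u=p[:2]/p[2]; u=u*(1+c["k1"]*(u@u)); return np.array([c["fy"]*u[1]+c["cy"],c["fx"]*u[0]+c["cx"]])
def tri(rays):
    A=0;b=0
    for o,d in rays:
        d=d/np.linalg.norm(d);P=np.eye(3)-np.outer(d,d);A=A+P;b=b+P@o
    return np.linalg.solve(A,b)
E
cat > a.py <<'E'
from h import *
np.set_printoptions(precision=4,suppress=True)
s=state(); print(s["time_s"],s["ee_pos"],s["ee_rot"],s["width"],s["ft_force"])
Z=dict(board=0,hinge_mid=.0255,lip_edge=.0315,steel_cup=0,timer=0,scale_2=0)
ims=[]; P={}
for n in("scene","side"):
    im=grab_frame(n); ims.append(im); C=cam(n)
    print(n,"cam at",-C[1].T@C[2])
    for l in("board","hinge_mid","lip_edge","rib_foot","free_edge","steel_cup","timer","scale_2"):
        for m in mark_of(l,n)[:1]:
            r,c=m["position"]; P.setdefault(l,[]).append(ray(C,r,c))
            print(l,round(m["p"],2),round(r),round(c),onz(C,r,c,Z[l]) if l in Z else "")
for l in P:
    if len(P[l])==2: print("tri",l,tri(P[l]))
cv2.imwrite("pics/a.png",cv2.resize(cv2.vconcat(ims),None,fx=.78,fy=.78)[...,::-1])
E
python3 a.py
```

```text
0.0 [ 0.1918 -0.6205  0.2523] [ 0.9888  0.1493 -0.0002 -0.0009] 0.9974853697352936 [-0.7478 -0.6288 -0.0531]
scene cam at [0.027  0.6608 0.4946]
board 0.86 232 230 [0.4902 0.2976 0.    ]
hinge_mid 0.77 202 224 [0.5575 0.2625 0.0255]
lip_edge 0.59 237 234 [0.4425 0.3259 0.0315]
rib_foot 0.59 180 224 
free_edge 0.95 166 227 
steel_cup 0.92 200 268 [0.5247 0.1499 0.    ]
timer 0.55 234 183 [ 0.5497  0.3812 -0.    ]
scale_2 0.97 181 346 [ 0.4552 -0.0735  0.    ]
side cam at [0.3664 0.9186 0.4572]
board 0.95 260 271 [0.4892 0.2926 0.    ]
hinge_mid 0.69 236 242 [0.5589 0.2614 0.0255]
rib_foot 0.72 204 251 
steel_cup 0.93 220 272 [0.5234 0.1348 0.    ]
timer 0.62 283 225 [0.5536 0.3863 0.    ]
scale_2 0.82 186 307 [ 0.4716 -0.0827  0.    ]
tri board [0.4875 0.2997 0.0041]
tri hinge_mid [0.5587 0.2615 0.025 ]
tri rib_foot [0.5344 0.2792 0.1082]
tri steel_cup [0.5181 0.1568 0.0099]
tri timer [ 0.5568  0.3775 -0.0072]
tri scale_2 [ 0.4718 -0.1005 -0.013 ]
```

View pics/a.png

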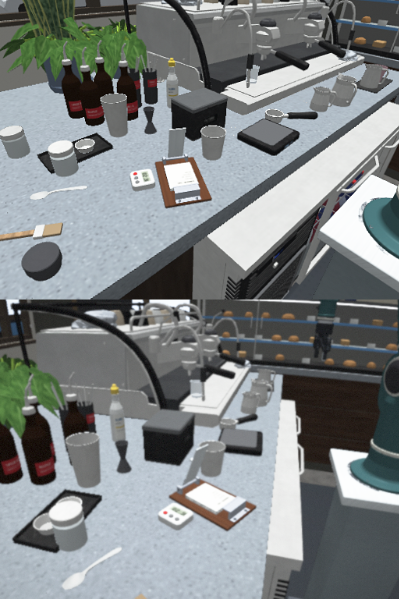

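The scene view, halved in this stack, shows the board at about (183,181) with the flap upright behind the pad. The timer is at (143,179) and the cup at (212,142). A black box stands behind the hinge at (198,115), and the machine is along the back. I'll check clearances for those last two.

```bash
cat > b.py <<'E'
from h import *
np.set_printoptions(precision=3,suppress=True)
C=cam("scene"); S=cam("side"); k=1/.78
for n,c,r in(("tray L",225,110),("tray R",355,62),("box bot front",200,137),("box bot left",173,121),("box bot right",228,120)): print(n,onz(C,r*k,c*k,0))
b=onz(C,137*k,200*k,0); 
for z in(.08,.1,.12,.14,.16,.18): print(z,proj(C,[b[0],b[1],z])/k)
for n,c,r in(("box bot side",185,463-300),("box bot L",144,458-300),("box bot R",193,443-300)): print("side",n,onz(S,r*k,c*k,0))
u=np.array([-.1155,.064]);u/=np.linalg.norm(u);print("u",u,np.degrees(np.arctan2(u[1],u[0])))
im=grab_frame("scene"); g=grab_frame("side")
cv2.imwrite("pics/b.png",cv2.hconcat([cv2.resize(im[120:290,150:320],(400,400),interpolation=3),cv2.resize(g[160:330,170:340],(400,400),interpolation=3)])[...,::-1])
E
python3 b.py
```

```text
tray L [ 0.727 -0.136  0.   ]
tray R [ 0.696 -1.402  0.   ]
box bot front [0.63  0.095 0.   ]
box bot left [0.786 0.095 0.   ]
box bot right [ 0.656 -0.078  0.   ]
0.08 [116.625 200.7  ]
0.1 [111.233 200.885]
0.12 [105.713 201.074]
0.14 [100.062 201.268]
0.16 [ 94.275 201.466]
0.18 [ 88.348 201.669]
side box bot side [0.616 0.108 0.   ]
side box bot L [0.753 0.116 0.   ]
side box bot R [ 0.634 -0.046 -0.   ]
u [-0.875  0.485] 151.00861299131967
```

View pics/b.png

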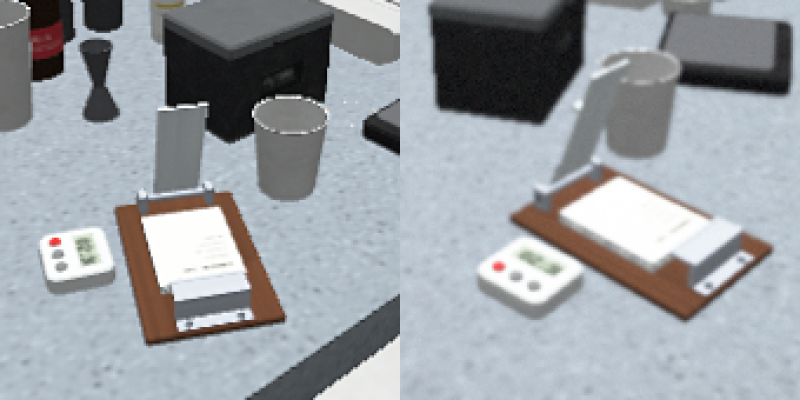

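The left crop shows the flap top at about (180,105), leaning over the pad, with the lip at (210,285) and the box corner at (235,138). The right crop shows the flap leaning towards the lip. The measured points are consistent: hinge to lip is 132 mm against 134 given, and the rib radius is 88 mm. Moving now.

>>> step_arm(
  series="1 .05 .07 -.03 -.1; 1 .1 .14 -.06 -.2; 1 .15 .21 -.09 -.3; 1 .2 .28 -.12 -.4; 1 .25 .35 -.15 -.5; 1 .3 .42 -.18 -.6; 1 .35 .5 -.21 -.7; 1 .4 .57 -.24 -.8; 1 .45 .64 -.26 -.9; 1 .5 .71 -.26 -1",
  newtons=30,
)

```text
time_s: 2.25
ee_pos: [0.3988, -0.7809, 0.3321]
ee_rot: [0.921, 0.39, 0.0, 0.001]
ft_force: [-0.3, -0.6, -0.4]
width: -0.001
grasp_force: 0.0
```

I got the sign of one component wrong, so the arm went outwards in y. It stayed in free space with no contact. Correcting the path.

>>> step_arm(
  series="1 .1 -.05 0 -.1; 1 .2 -.1 0 -.2; 1 .3 -.16 0 -.3; 1 .4 -.21 0 -.4; 1 .5 -.26 0 -.5; 1 .6 -.32 0 -.6; 1 .7 -.37 0 -.7; 1 .8 -.42 0 -.8; 1 .9 -.48 0 -.9; 1 .97 -.53 0 -1",
)

```text
time_s: 3.5
ee_pos: [0.4876, -0.4589, 0.3314]
ee_rot: [0.795, 0.606, 0.0, -0.0]
ft_force: [-0.2, 0.4, -0.2]
width: -0.002
grasp_force: 0.0
```

>>> step_arm(
  series="1 .1 .01 0 -.1; 1 .2 .01 0 -.2; 1 .3 .02 0 -.3; 1 .4 .03 0 -.4; 1 .5 .04 0 -.5; 1 .6 .04 0 -.6; 1 .7 .05 0 -.7; 1 .8 .06 0 -.8; 1 .9 .07 0 -.9; 1 .99 .07 0 -1",
)

```text
time_s: 4.75
ee_pos: [0.5874, -0.1781, 0.3312]
ee_rot: [0.62, 0.784, 0.0, -0.0]
ft_force: [-0.1, 0.2, 0.2]
width: -0.001
grasp_force: 0.0
```

>>> step_arm(
  series="1 .09 .03 0 -.1; 1 .18 .05 0 -.2; 1 .27 .08 0 -.3; 1 .36 .1 0 -.4; 1 .45 .13 0 -.5; 1 .54 .15 0 -.6; 1 .63 .18 0 -.7; 1 .72 .2 0 -.8; 1 .81 .23 0 -.9; 1 .89 .25 0 -1",
)

```text
time_s: 6.0
ee_pos: [0.599, 0.0989, 0.3312]
ee_rot: [0.407, 0.913, 0.0, -0.0]
ft_force: [0.6, -0.6, 0.1]
width: 0.003
grasp_force: 0.0
```

>>> step_arm(
  series="1 .05 .04 0 -.1; 1 .1 .08 0 -.2; 1 .15 .12 0 -.3; 1 .2 .18 .03 -.4; 1 .25 .24 .08 -.5; 1 .3 .28 .14 -.6; 1 .34 .32 .2 -.67; 1 .34 .32 .26 -.67; 1 .34 .32 .3 -.67; 1 .34 .32 .3 -.67",
)

```text
time_s: 7.25
ee_pos: [0.6027, 0.2355, 0.24]
ee_rot: [0.251, 0.968, -0.001, -0.001]
ft_force: [0.5, -0.6, -0.3]
width: 0.001
grasp_force: 0.0
```

```bash
cat > c.py <<'E'
from h import *
np.set_printoptions(precision=4,suppress=True)
s=state(); print(s["time_s"],s["ee_pos"],s["ee_rot"],s["ft_force"],s["joint_positions"])
Z=dict(board=0,hinge_mid=.0255,lip_edge=.0315)
P={};ims=[]
for n in("wrist","scene","side"):
    C=cam(n); im=grab_frame(n); ims.append(im)
    for l in("board","hinge_mid","lip_edge","rib_foot","free_edge"):
        for m in mark_of(l,n)[:1]:
            r,c=m["position"]
            if m["p"]>.4: P.setdefault(l,[]).append(ray(C,r,c))
            print(n,l,round(m["p"],2),round(r),round(c),onz(C,r,c,Z[l]) if l in Z else "")
for l in P:
    if len(P[l])>=2: print("tri",l,len(P[l]),tri(P[l]))
cv2.imwrite("pics/c.png",cv2.hconcat([cv2.resize(ims[0],(400,300)),cv2.resize(ims[2][130:310,140:380],(400,300))])[...,::-1])
E
python3 c.py
```

```text
7.25 [0.6027 0.2355 0.24  ] [ 0.2515  0.9679 -0.0009 -0.0006] [ 0.528  -0.5796 -0.3286] [ 0.058   0.5865 -0.6958  1.5866  0.4056  1.1197  0.3268]
wrist board 0.91 59 250 [0.4856 0.2953 0.    ]
wrist hinge_mid 0.6 132 252 [0.5574 0.2584 0.0255]
wrist rib_foot 0.83 107 253 
wrist free_edge 0.69 81 255 
scene board 0.88 231 229 [0.4948 0.2984 0.    ]
scene hinge_mid 0.65 204 224 [0.5526 0.2671 0.0255]
scene lip_edge 0.59 240 236 [0.434  0.3292 0.0315]
scene rib_foot 0.71 181 223 
scene free_edge 0.66 166 225 
side board 0.63 261 271 [ 0.4889  0.2946 -0.    ]
side hinge_mid 0.92 236 244 [0.5545 0.2608 0.0255]
side lip_edge 0.64 260 292 [0.4433 0.323  0.0315]
side rib_foot 0.7 204 251 
side free_edge 0.55 188 261 
tri board 3 [0.4885 0.2983 0.0035]
tri hinge_mid 3 [0.5569 0.26   0.0225]
tri rib_foot 3 [0.5359 0.275  0.1037]
tri free_edge 3 [0.5193 0.2836 0.1482]
tri lip_edge 2 [0.4419 0.3224 0.0271]
```

View pics/c.png

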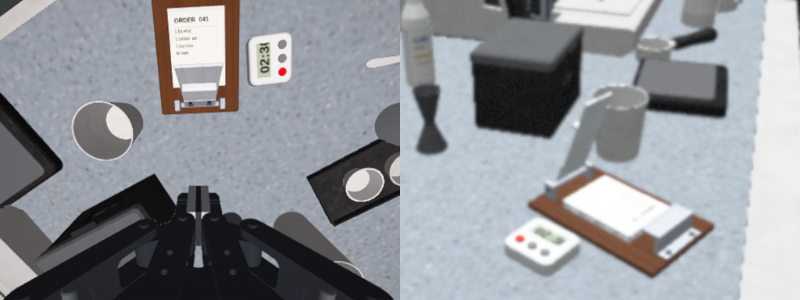

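The wrist view shows the board's axis running straight ahead of the tool, with the hinge and flap base at about (200,90). The side view shows the flap leaning towards the lip. The flap angle is about 1.23 rad, the hinge is at (0.557, 0.261), and the tool is centred on the flap. I'll go down behind the flap.

>>> step_arm(
  series="1 0 0 .08 0; 1 0 0 .16 0; 1 0 0 .24 0; 1 0 0 .32 0; 1 0 0 .4 0; 1 0 0 .43 0; 1 .04 0 .43 0; 1 .08 0 .43 0; 1 .12 0 .43 0; 1 .15 0 .43 0",
)

```text
time_s: 9.4
ee_pos: [0.5627, 0.2596, 0.113]
ee_rot: [0.25, 0.968, 0.0, 0.0]
ft_force: [0.2, 0.7, -0.2]
width: -0.003
grasp_force: 0.0
```

>>> step_arm(
  series="1 .03 0 0 0; 1 .055 0 0 0; 1 .07 0 .005 0; 1 .08 0 .01 0; 1 .1 0 .02 0; 1 .11 0 .03 0; 1 .125 0 .04 0; 1 .14 0 .05 0; 1 .15 0 .06 0; 1 .16 0 .075 0",
)

```text
time_s: 10.65
ee_pos: [0.5212, 0.2823, 0.0896]
ee_rot: [0.251, 0.968, 0.0, -0.0]
ft_force: [-0.5, -1.0, 2.1]
width: -0.0
grasp_force: 0.7
```

```bash
sed -i 's/pics\/c.png/pics\/d.png/' c.py; python3 c.py
```

```text
10.65 [0.5212 0.2823 0.0896] [ 0.2507  0.9681  0.0001 -0.0001] [-0.5232 -0.9772  2.1041] [-0.094   0.6833 -0.6169  1.8241  0.5309  0.8052  0.0807]
wrist board 0.81 167 249 [0.4899 0.2957 0.    ]
wrist lip_edge 0.81 83 240 [0.4382 0.3192 0.0315]
wrist rib_foot 0.58 223 246 
wrist free_edge 0.9 157 245 
scene board 0.7 234 232 [ 0.4822  0.2999 -0.    ]
scene hinge_mid 0.93 202 227 [0.5543 0.2567 0.0255]
scene lip_edge 0.71 235 236 [0.4451 0.3196 0.0315]
scene rib_foot 0.67 199 227 
scene free_edge 0.46 195 233 
side board 0.82 261 273 [0.4836 0.2951 0.    ]
side hinge_mid 0.56 235 243 [0.5563 0.2577 0.0255]
side lip_edge 0.98 259 295 [0.438  0.3198 0.0315]
side rib_foot 0.81 224 266 
side free_edge 0.62 221 283 
tri board 3 [ 0.4865  0.2956 -0.0019]
tri lip_edge 3 [0.4393 0.3212 0.0342]
tri rib_foot 3 [0.5016 0.292  0.0791]
tri free_edge 3 [0.4683 0.308  0.1071]
tri hinge_mid 2 [0.5572 0.2545 0.0232]
```

View pics/d.png

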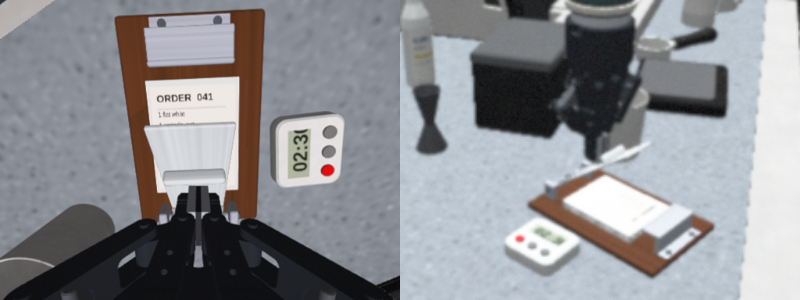

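The wrist view shows the fingertip at (198,187) on the panel just behind the rib at (195,178), with the free edge at (190,127) clear of the lip at (190,62). The flap is at about 0.67 rad with the panel still drawn in, so I'll carry on along the arc.

>>> step_arm(
  series="1 .01 0 .013 0; 1 .02 0 .027 0; 1 .028 0 .043 0; 1 .036 0 .058 0; 1 .041 0 .075 0; 1 .046 0 .09 0; 1 .049 0 .105 0; 1 .05 0 .118 0; 1 .05 0 .13 0; 1 .05 0 .137 0",
)

```text
time_s: 12.8
ee_pos: [0.5079, 0.2895, 0.0484]
ee_rot: [0.251, 0.968, -0.0, -0.0]
ft_force: [-1.0, -0.5, 5.0]
width: -0.001
grasp_force: 3.1
```

```bash
sed -i 's/pics\/d.png/pics\/e.png/' c.py; python3 c.py
```

```text
12.8 [0.5079 0.2895 0.0484] [ 0.2507  0.9681 -0.0001 -0.0004] [-1.0166 -0.5102  4.9777] [-0.1421  0.7308 -0.5766  1.8554  0.5772  0.7289  0.0186]
wrist board 0.84 198 246 [0.4858 0.2967 0.    ]
wrist hinge_mid 0.89 333 253 [0.5584 0.2614 0.0255]
wrist lip_edge 0.76 113 238 [0.4396 0.3189 0.0315]
wrist rib_foot 0.68 208 245 
wrist free_edge 0.82 121 243 
scene board 0.56 230 231 [0.494  0.2921 0.    ]
scene hinge_mid 0.98 200 225 [0.564  0.2557 0.0255]
scene lip_edge 0.62 238 236 [0.4365 0.3248 0.0315]
scene rib_foot 0.95 223 229 
scene free_edge 0.97 241 235 
side board 0.84 260 272 [0.4866 0.2904 0.    ]
side hinge_mid 0.95 234 240 [0.5632 0.2579 0.0255]
side lip_edge 0.97 257 293 [0.4421 0.3147 0.0315]
side free_edge 0.84 261 290 
tri board 3 [0.485  0.2985 0.0073]
tri hinge_mid 3 [0.5612 0.2594 0.0262]
tri lip_edge 3 [0.4402 0.3199 0.0312]
tri rib_foot 2 [0.4854 0.3008 0.0281]
tri free_edge 3 [0.4447 0.3196 0.0222]
```

View pics/e.png

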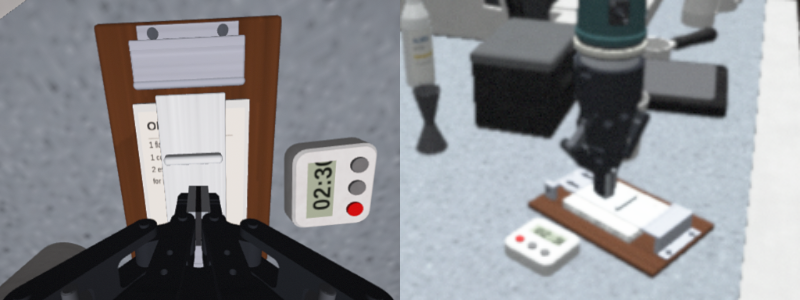

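The wrist view shows the panel flat over the pad. Its free edge at (192,95) is just short of the lip edge at (188,87), and the rib at (193,158) is about 14 mm ahead of the fingertip at (198,188). Keeping it pressed, I'll slide forward to the rib.

>>> step_arm(
  series="1 .008 0 0 0; 1 .016 0 0 0; 1 .024 0 0 0; 1 .032 0 0 0; 1 .04 0 0 0; 1 .048 0 0 0; 1 .056 0 0 0; 1 .064 0 0 0; 1 .072 0 0 0; 1 .08 0 0 0",
)

```text
time_s: 14.95
ee_pos: [0.4873, 0.3008, 0.0486]
ee_rot: [0.251, 0.968, -0.0, 0.0]
ft_force: [1.8, -1.4, 2.8]
width: 0.001
grasp_force: 1.8
```

>>> step_arm(
  series="1 .005 0 .002 0; 1 .01 0 .003 0; 1 .015 0 .003 0; 1 .02 0 .003 0; 1 .024 0 .003 0; 1 .028 0 .003 0; 1 .032 0 .003 0; 1 .036 0 .003 0; 1 .036 0 .003 0; 1 .036 0 .003 0",
)

```text
time_s: 16.2
ee_pos: [0.4778, 0.3059, 0.0479]
ee_rot: [0.251, 0.968, -0.0, -0.0]
ft_force: [2.0, -2.2, 6.5]
width: -0.002
grasp_force: 3.0
```

```bash
sed -i 's/pics\/e.png/pics\/f.png/' c.py; python3 c.py
```

```text
16.2 [0.4778 0.3059 0.0479] [ 0.2508  0.968  -0.0004 -0.    ] [ 2.0488 -2.1541  6.5343] [-0.189   0.7107 -0.5757  1.8984  0.5807  0.7052 -0.046 ]
wrist board 0.61 251 249 [0.4886 0.2966 0.    ]
wrist lip_edge 0.73 184 241 [0.44   0.3201 0.0315]
wrist rib_foot 0.72 234 243 
scene board 0.77 231 231 [0.491  0.2954 0.    ]
scene hinge_mid 0.91 200 224 [0.5651 0.2583 0.0255]
scene lip_edge 0.94 239 236 [0.4349 0.3262 0.0315]
scene rib_foot 0.81 232 232 
scene free_edge 0.53 246 240 
side board 0.67 264 272 [0.483  0.3049 0.    ]
side hinge_mid 0.62 236 242 [0.5591 0.2622 0.0255]
side lip_edge 0.78 261 293 [0.44   0.3253 0.0315]
side rib_foot 0.73 255 280 
side free_edge 0.76 266 298 
tri board 3 [ 0.4872  0.2976 -0.0007]
tri lip_edge 3 [0.4409 0.3199 0.0261]
tri rib_foot 3 [0.4679 0.3067 0.0223]
tri hinge_mid 2 [0.5594 0.2628 0.0281]
tri free_edge 2 [0.4306 0.321  0.0169]
```

View pics/f.png

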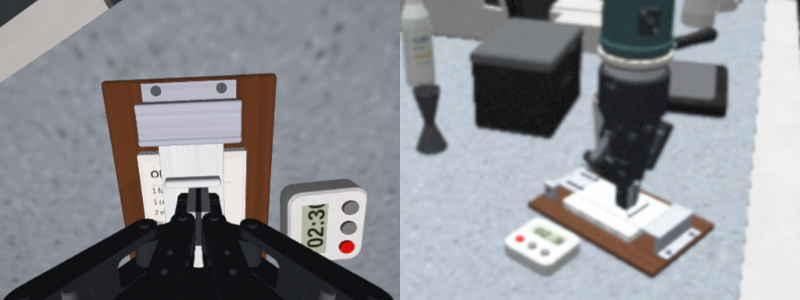

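The wrist view shows the panel's end hidden under the lip edge at (190,145), with the fingertip right behind the rib at (193,182). The estimate is 17 to 20 mm slid out. I'll nudge it further and watch for the rise in force at the stop.

>>> step_arm(
  series="1 .001 0 0 0; 1 .002 0 0 0; 1 .003 0 0 0; 1 .004 0 0 0; 1 .005 0 0 0; 1 .006 0 0 0; 1 .006 0 0 0; 1 .006 0 0 0; 1 .006 0 0 0; 1 .006 0 0 0",
)

```text
time_s: 18.35
ee_pos: [0.4775, 0.3062, 0.0479]
ee_rot: [0.251, 0.968, -0.0, 0.001]
ft_force: [5.0, -4.0, 4.7]
width: 0.001
grasp_force: 3.7
```

The force rose to 6.4 N with almost no travel, so the panel is at its stop. I'll ease the push off and lift straight up.

>>> step_arm(
  series="1 -.004 0 -.002 0; 1 -.004 0 -.01 0; 1 -.004 0 -.03 0; 1 -.004 0 -.06 0; 1 -.004 0 -.1 0; 1 -.004 0 -.15 0; 1 -.004 0 -.2 0; 1 -.004 0 -.25 0; 1 -.004 0 -.3 0; 1 -.004 0 -.3 0",
)

```text
time_s: 19.6
ee_pos: [0.4781, 0.3069, 0.1393]
ee_rot: [0.251, 0.968, 0.001, 0.001]
ft_force: [-0.8, -0.1, -1.0]
width: 0.001
grasp_force: 0.0
```

```bash
sed -i 's/pics\/f.png/pics\/g.png/' c.py; python3 c.py
```

```text
19.6 [0.4781 0.3069 0.1393] [0.2508 0.968  0.0009 0.001 ] [-0.7796 -0.146  -1.0356] [-0.1163  0.5832 -0.6716  1.8631  0.4714  0.8566  0.0402]
wrist board 0.72 203 248 [0.4855 0.2967 0.    ]
wrist lip_edge 0.9 154 243 [0.4382 0.3193 0.0315]
wrist rib_foot 0.66 189 243 
scene board 0.68 203 225 [0.5808 0.242  0.    ]
scene hinge_mid 0.91 200 223 [0.5652 0.2603 0.0255]
scene lip_edge 0.66 238 237 [0.4379 0.3227 0.0315]
scene rib_foot 0.58 231 233 
scene free_edge 0.93 245 238 
side board 0.96 260 271 [0.4883 0.2913 0.    ]
side hinge_mid 0.79 237 240 [0.5601 0.2682 0.0255]
side lip_edge 0.84 259 294 [0.4402 0.3191 0.0315]
side rib_foot 0.78 252 280 
side free_edge 0.74 263 295 
tri board 3 [0.4844 0.312  0.0484]
tri lip_edge 3 [0.4393 0.32   0.0308]
tri rib_foot 3 [0.4668 0.3064 0.0275]
tri hinge_mid 2 [0.5624 0.2628 0.0248]
tri free_edge 2 [0.4349 0.3206 0.0193]
```

View pics/g.png

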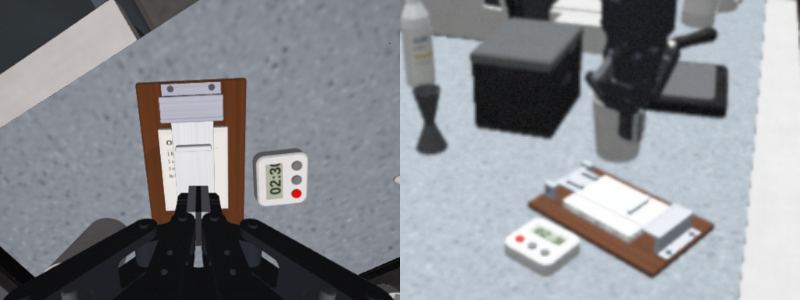

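The finger is clear at 0.14 m and the flap stays flat. The panel is tucked under the lip edge at (190,120), with the rib at (193,147). Rib to lip is 31 mm, which means about 19 mm slid out, and the board has not moved. Handing in.

```bash
python3 -c "
from cell import *
print(job_done())"
```

```text
the job is handed in; nothing more can be done
None
```

The flap is folded flat with its panel about 19 of 20 mm out, tucked beneath the lip; it stayed shut after I lifted off, the board did not visibly move, and the job was handed in at about 20 s (no verdict came back).

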